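# Feel out the binding lid on a battery charging bench

## Task

One of the three battery charging cases has a lid that binds part-way up; you cannot see which, only feel it when you swing the lid by its handle. Leave the two lids that swing freely standing fully open on their struts, and leave the binding one shut with the red marker lying flat on the middle of its lid. Never let a lid fall or slam shut: bring it down by hand; and leave the batteries and the screwdriver where they are.

Things in the scene. Friction and masses are not known exactly. Their poses are not given: they have to be found in the camera images.
- lid_blue (a joint): angle of the blue lid: 0 shut, grows as its front is lifted, 1.35 fully open (stop). Free lid: about 1 N at the handle lifts it; let go below its balance point (0.65 to 1.0) it falls shut, above it struts raise and hold it. Binding lid (one of three, random): as free up to 0.5 to 0.7, then like a stiff spring, about 3 N more at the handle per 0.1 rad; let go anywhere it falls shut
- lid_blue_handle (a point): middle of the blue lid's handle: black round bar, 16 mm thick, 96 mm clear length, parallel to the hinge line, 45 mm beyond the lid's front edge, 115 mm above the table when shut, free space below and on both sides; it moves on a circle of 195 mm radius about the hinge. Lid shut: x points from handle to hinge, y along the bar, z up; axes turn with the lid
- lid_blue_hinge (a point): middle of the blue lid's hinge line, fixed, 115 mm above the table. z up, x horizontal from the handle side to the rear, y along the hinge line. The black charging case, 220 x 140 mm, reaches 150 mm in front of this point and 70 mm behind it, where a closed housing 128 mm high hides struts and hinge
- lid_blue_top (a point): middle of the blue lid's upper face, moving with the lid; z is the face's normal; 120 mm above the table when shut. The lid is about 0.6 kg, 150 mm from hinge (x) to front edge, 140 mm wide (y), 10 mm thick
- lid_grey (a joint): angle of the grey lid: 0 shut, grows as its front is lifted, 1.35 fully open (stop). Free lid: about 1 N at the handle lifts it; let go below its balance point (0.65 to 1.0) it falls shut, above it struts raise and hold it. Binding lid (one of three, random): as free up to 0.5 to 0.7, then like a stiff spring, about 3 N more at the handle per 0.1 rad; let go anywhere it falls shut
- lid_grey_handle (a point): middle of the grey lid's handle: black round bar, 16 mm thick, 96 mm clear length, parallel to the hinge line, 45 mm beyond the lid's front edge, 115 mm above the table when shut, free space below and on both sides; it moves on a circle of 195 mm radius about the hinge. Lid shut: x points from handle to hinge, y along the bar, z up; axes turn with the lid
- lid_grey_hinge (a point): middle of the grey lid's hinge line, fixed, 115 mm above the table. z up, x horizontal from the handle side to the rear, y along the hinge line. The black charging case, 220 x 140 mm, reaches 150 mm in front of this point and 70 mm behind it, where a closed housing 128 mm high hides struts and hinge
- lid_grey_top (a point): middle of the grey lid's upper face, moving with the lid; z is the face's normal; 120 mm above the table when shut. The lid is about 0.6 kg, 150 mm from hinge (x) to front edge, 140 mm wide (y), 10 mm thick
- lid_yellow (a joint): angle of the yellow lid: 0 shut, grows as its front is lifted, 1.35 fully open (stop). Free lid: about 1 N at the handle lifts it; let go below its balance point (0.65 to 1.0) it falls shut, above it struts raise and hold it. Binding lid (one of three, random): as free up to 0.5 to 0.7, then like a stiff spring, about 3 N more at the handle per 0.1 rad; let go anywhere it falls shut
- lid_yellow_handle (a point): middle of the yellow lid's handle: black round bar, 16 mm thick, 96 mm clear length, parallel to the hinge line, 45 mm beyond the lid's front edge, 115 mm above the table when shut, free space below and on both sides; it moves on a circle of 195 mm radius about the hinge. Lid shut: x points from handle to hinge, y along the bar, z up; axes turn with the lid
- lid_yellow_hinge (a point): middle of the yellow lid's hinge line, fixed, 115 mm above the table. z up, x horizontal from the handle side to the rear, y along the hinge line. The black charging case, 220 x 140 mm, reaches 150 mm in front of this point and 70 mm behind it, where a closed housing 128 mm high hides struts and hinge
- lid_yellow_top (a point): middle of the yellow lid's upper face, moving with the lid; z is the face's normal; 120 mm above the table when shut. The lid is about 0.6 kg, 150 mm from hinge (x) to front edge, 140 mm wide (y), 10 mm thick
- marker: red out-of-service marker, 0.08 to 0.17 kg, loose: flat plate 100 (x) x 60 (y) x 10 mm with an upright grip ridge 75 (x) x 16 (y) mm on it, rising to 42 mm; origin at the centre of its underside, z up. It stands flat on the table beside the row of cases
- battery_yellow: bystander: black and yellow tool battery 115 x 75 x 68 mm, standing on the table on the other side of the row; origin at the centre of its underside
- battery_red: bystander: grey and black tool battery with red clip, 115 x 75 x 68 mm, on the table nearer the robot; origin at the centre of its underside
- screwdriver: bystander: screwdriver 200 mm long, lying on the table nearer the robot along its own x

How it is judged:
By the outcome, as a careful person would: the job done as asked, in the order asked, and still so for the second after the job is handed in, with the robot touching nothing.
It also fails if it takes over 72 s, if anything falls off the work surface, if the arm or the gripper's body presses on something with over 40 N, if the wrist force passes 120 N, or if a joint passes its speed limit or range.

## Robot

A 6-joint arm with a two-finger parallel gripper is mounted at the origin on the work surface. World frame = base frame: x ahead of the robot, y to its left, z up, the work surface at z = 0. Lengths are in m, angles in rad, forces in N, time in s.
With the tool pointing down it reaches from about 0.375 to 0.975 m from the base axis. Payload 3.8 kg.
Tool frame: the origin (TCP) lies at the very end of the fingers, on their centre line; the grasp point (between the pads) lies 19 mm behind it; z points along the fingers, y is the line along which they close (so a half turn about z gives the same grasp; the last joint's range is limited). The gripper opens to 85 mm and grips with 20 to 120 N. Pads are 22 mm wide; open, the fingers measure 114 mm over their backs; the gripper's body (76 mm by 85 mm) begins 54 mm behind the grasp point. The pads swing forward as they close: fully open they stand 13 mm farther back than shut.
Start: joints at [1.191, 0.264, 1.604, -0, 1.274, -0.037], TCP at [0.227, 0.636, 0.231] pointing down, gripper open.
Joint ranges: [-2.63, 2.63], [-0.94, 2.18], [0.31, 2.57], [-1.31, 4.45], [0, 2.66], [-2.55, 2.55]. Speed limits (rad/s): [2.57, 2.57, 3.14, 3.14, 3.14, 3.14].

## Interface

Orientations are given as a rotation vector (axis times angle).
In Python, from workcell import bot gives the robot as it stands.
- The arm moves only by the shell command python3 -m creep 'ROWS' [FORCE]. ROWS is JSON, a list of rows, each a list of 5 numbers: the shift along the tool's x, y, z in units of 0.05 m (1.0 is 0.05 m), then the turn about the tool's z in units of 0.1 rad (1.0 is 0.1 rad), then the opening, from 0 (shut) to 1 (fully open). In form: [[tx, ty, tz, spin, hand], ...]. A call has 1 to 20 rows; each row shifts and turns the commanded pose from where the row before left it, along the tool's axes as they then stand; what a row does not reach is not made up. A row lasts 1/8 s, in which the tool goes at most 62.5 mm and 10.7 degrees, less where a joint would pass 70% of its speed; a pose out of reach is approached as far as the arm can. A call with a number of a shift or a turn outside -1 to 1 is refused whole. A call with a gripper value outside its range is refused whole. The fingers move at their own pace and stop on an object; FORCE is the grip in N (left out, the last holds). Time passes only in rows, so rows that do not move let the fingers close. It gives the time, the measured TCP pose, the force, the opening and the grip force at its end, in the units of the state.
- bot.read_state(): the state, without advancing time (a new reading comes with each control period).
- bot.read_camera(name): name is "scene" or "top"; returns a dict with "pixels" (420x560x3 uint8, red, green, blue), "vfov" (degrees; the focal length in pixels is half the picture's height over the tangent of half this angle, whatever the lens; pixels are square), "cx", "cy" (the principal point, pixels), "dist_coeffs" ([k1, k2, p1, p2, k3] as OpenCV has them; the pictures are not rectified), "world_to_cam" (4x4, takes a point from world to camera coordinates). Camera axes: x right, y down, z forward; pixel columns grow to the right and rows downward; lengths in m; the calibration is good to about 2 mm. A picture is of the moment at which its call begins. There is no depth.
- bot.finish_job(): hands the job in; it is judged then, once.
Trained networks look in a picture, given as the dict that the camera call returned (one of the last four; its "shot" number tells which), for a name from the list of things; names that differ only in an ending like _2 or _b are one class to them, and where a whole thing is asked for, a point or a joint stands for the part that bears it (a point fixed in the world has none). Each returns a list of dicts, best first, with "score" (0 to 1); they miss things now and then, are a little off and sometimes report something else, mostly with a low value. They report only what shows in the picture. A call takes as long as a camera call.
- bot.look_for(target, picture): "bbox" ([left, top, right, bottom] in pixels, round what is visible of it).
- bot.regions_of(target, picture): "mask" (420x560 bool, what is visible of it) and "bbox" ([left, top, right, bottom] in pixels, round what is visible of it).
The state is a dict: "time": time; "q": joint angles; "joint_vel": joint speeds; "joint_torque": joint torques, N m; "tool_pos": TCP position; "tcp_rot": TCP orientation; "wrist_force": force on the tool from outside, world axes, zero at the start; "torque": the same for the moment, N m; "width": opening from 0.0 (shut) to 1.0 (fully open); "grip_force": force on a finger pad.
Only numpy, scipy, OpenCV 4.12 (cv2) and the standard library are available. Lean on these libraries where they do the work, as an engineer would, in place of code of your own. Each camera call takes 0.05 s, during which the arm holds its last target. There are 200 camera calls.

## Working session

There is one attempt and no reset: what is moved stays moved. The work goes in short steps, Python scripts to look and compute and a shell command to move; the robot and the scene stay as the last step left them, time stands still between calls to the robot, and variables do not carry over. Pictures are saved under pics/ and viewed, at most 10 in all, crops included, and the job is handed in when it is done.

```bash
mkdir -p pics; ls; cat > h.py <<'E'
import numpy as np, cv2
from workcell import bot
from scipy.spatial.transform import Rotation as R
def K(p):
    f=210/np.tan(np.radians(p["vfov"])/2); return np.array([[f,0,p["cx"]],[0,f,p["cy"]],[0,0,1.]])
def ray(p,uv,z):
    n=cv2.undistortPoints(np.array(uv,float).reshape(-1,1,2),K(p),np.array(p["dist_coeffs"],float)).reshape(-1,2)
    T=np.array(p["world_to_cam"]);C=-T[:3,:3].T@T[:3,3]
    d=np.c_[n,np.ones(len(n))]@T[:3,:3]
    return C+d*((z-C[2])/d[:,2:3])
def proj(p,X):
    T=np.array(p["world_to_cam"]);return cv2.projectPoints(np.array(X,float).reshape(-1,3),cv2.Rodrigues(T[:3,:3])[0],T[:3,3],K(p),np.array(p["dist_coeffs"],float))[0].reshape(-1,2)
def save(p,n): cv2.imwrite("pics/"+n,cv2.cvtColor(p["pixels"],cv2.COLOR_RGB2BGR))
E
python3 - <<'E'
from h import *
s=bot.read_state();print(s)
for c in("top","scene"):
    p=bot.read_camera(c);save(p,c+"0.png");T=np.array(p["world_to_cam"]);print(c,-T[:3,:3].T@T[:3,3])
    for t in("lid_blue_top","lid_grey_top","lid_yellow_top","lid_blue_handle","lid_grey_handle","lid_yellow_handle","marker","battery_yellow","battery_red","screwdriver"):
        for r in bot.regions_of(t,p)[:2]:
            m=r["mask"];print(t,round(r["score"],2),r["bbox"],m.sum())
            if c=="top" and m.sum()>20:
                z=.12 if "lid" in t else .01
                b=cv2.boxPoints(cv2.minAreaRect(np.argwhere(m)[:,::-1].astype(np.float32)))
                print(ray(p,b,z).round(3).tolist())
E
```

```text
pics
{'time': 0.0, 'q': array([ 1.19111903e+00,  2.64726324e-01,  1.60541765e+00,  1.56323186e-05,
        1.27368891e+00, -3.68980953e-02]), 'joint_vel': array([ 0.00083804, -0.00079483, -0.00119938,  0.00124528, -0.0002521 ,
       -0.00081428]), 'joint_torque': array([-9.85418119e-04, -5.15119028e+01, -3.67312145e+01, -2.18035852e-04,
        1.28438469e-02,  4.70532754e-06]), 'tool_pos': array([0.22658941, 0.63503696, 0.22995653]), 'tcp_rot': array([-0.53572943, -3.09509035,  0.00343751]), 'wrist_force': array([ 0.00773398, -0.28598869, -0.49596573]), 'torque': array([-0.02940731, -0.00330415, -0.00168276]), 'grip_force': 0.0, 'width': 0.9936796614568955}
top [ 0.3014248  -0.01248261  1.524221  ]
lid_blue_top 0.85 [183.4, 140.0, 233.5, 206.3] 2889
[[0.695, 0.268, 0.12], [0.693, 0.122, 0.12], [0.492, 0.121, 0.12], [0.493, 0.263, 0.12]]
lid_grey_top 0.77 [315.8, 140.6, 366.3, 208.7] 2773
[[0.688, -0.12, 0.12], [0.687, -0.262, 0.12], [0.483, -0.255, 0.12], [0.484, -0.116, 0.12]]
lid_grey_top 0.38 [186.0, 140.7, 233.2, 208.1] 2909
[[0.695, 0.268, 0.12], [0.693, 0.122, 0.12], [0.492, 
[... 1426 characters left out ...]
, 0.01], [0.509, 0.288, 0.01]]
scene [ 1.05878803 -0.69194167  0.9700236 ]
lid_blue_top 0.84 [321.8, 162.0, 409.6, 218.6] 2378
lid_grey_top 0.73 [215.1, 237.1, 318.8, 321.9] 4047
lid_yellow_top 0.79 [268.4, 193.1, 367.3, 264.4] 3204
lid_blue_handle 0.6 [322.1, 158.9, 410.4, 219.2] 2392
lid_grey_handle 0.84 [214.9, 237.9, 318.1, 315.9] 4027
lid_yellow_handle 0.8 [270.9, 192.4, 365.8, 264.1] 3066
marker 0.8 [360.2, 155.1, 393.1, 180.9] 358
battery_yellow 0.85 [137.8, 295.0, 179.3, 351.9] 1903
battery_yellow 0.53 [217.0, 237.9, 342.9, 364.8] 8902
battery_red 0.6 [287.7, 137.6, 328.0, 171.1] 1139
battery_red 0.28 [272.5, 191.1, 392.8, 309.8] 7177
screwdriver 0.62 [130.7, 233.9, 162.0, 264.1] 334
```

```bash
python3 -c "
import cv2
a=cv2.imread('pics/top0.png');cv2.imwrite('pics/t0c.png',cv2.resize(a[120:320,110:450],None,fx=2.3,fy=2.3,interpolation=cv2.INTER_CUBIC))"
```

```text
(no output)
```

View pics/t0c.png

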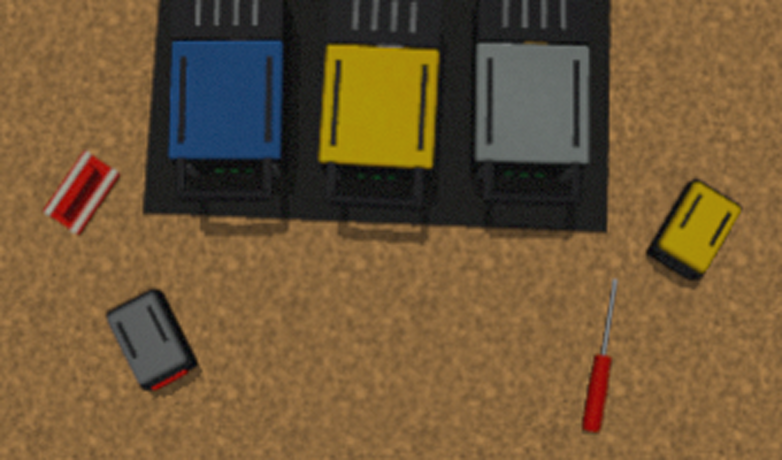

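View pics/scene0.png

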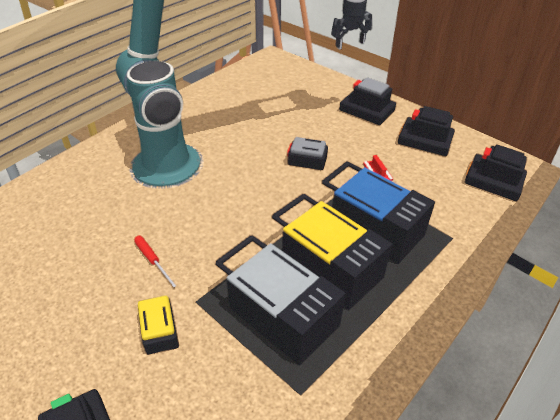

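The top view (crop scale 2.3, offset 110,120) shows blue, yellow and grey lids at about (208,163), (275,165) and (341,165), with their handles facing the robot. The marker is at (146,204), left of the row. Next I fit the lid poses from colour.

```bash
cat >> h.py <<'E'
from scipy.optimize import least_squares
def rect(m):
    return cv2.boxPoints(cv2.minAreaRect(np.argwhere(m)[:,::-1].astype(np.float32)))
def go(xyz,yaw=None,s=None):
    """steps (move units) from present pose to xyz with tool y at world angle yaw (deg)"""
    s=s or bot.read_state(); M=R.from_rotvec(s["tcp_rot"]).as_matrix()
    y0=np.degrees(np.arctan2(M[1,1],M[0,1])); sp=0
    if yaw is not None:
        d=(yaw-y0+90)%180-90; sp=-d; M=M@R.from_rotvec([0,0,np.radians(sp)]).as_matrix()
    t=M.T@(np.array(xyz)-s["tool_pos"])/.05
    print("spin units %.2f then shift"%(np.radians(sp)*10),t.round(2),"yaw now %.1f"%y0,"q6 %.2f"%s["q"][5])
E
python3 - <<'E'
from h import *
ps=[bot.read_camera("top"),bot.read_camera("scene")]
for c in("blue","grey","yellow"):
    obs=[]
    for p in ps:
        r=bot.regions_of("lid_%s_top"%c,p)[0]["mask"]
        hsv=cv2.cvtColor(p["pixels"],cv2.COLOR_RGB2HSV)
        m=r&(hsv[...,2]>70); m=cv2.morphologyEx(m.astype(np.uint8),cv2.MORPH_OPEN,np.ones((3,3)))
        k,l,st,_=cv2.connectedComponentsWithStats(m); l=l==1+np.argmax(st[1:,4])
        h=cv2.convexHull(np.argwhere(l)[:,::-1].astype(np.int32)); obs.append(h.reshape(-1,2).astype(float))
    def quad(v,p):
        a=v[2];X=np.array([[-.15,-.07],[-.15,.07],[0,.07],[0,-.07]])@np.array([[np.cos(a),np.sin(a)],[-np.sin(a),np.cos(a)]])+v[:2]
        return proj(p,np.c_[X,np.full(4,.12)])
    def res(v,use=(0,1)):
        o=[]
        for i in use:
            q=quad(v,ps[i]).astype(np.float32).reshape(-1,1,2)
            o+=[cv2.pointPolygonTest(q,(float(x),float(y)),True) for x,y in obs[i]]
        return np.array(o)
    y={"blue":.195,"yellow":0,"grey":-.19}[c]
    for use in((0,1),(0,),(1,)):
        s=least_squares(lambda v:res(v,use),[.69,y,-.03],loss="soft_l1",diff_step=1e-3)
        v=s.x;e=np.array([np.cos(v[2]),np.sin(v[2])])
        print(c,use,"hinge",v[:2].round(4),"yaw deg",np.degrees(v[2]).round(2),"handle",(v[:2]-.195*e).round(4),"rms",np.sqrt((res(v,use)**2).mean()).round(2))
p=ps[0]
r=bot.regions_of("marker",p)[0]["mask"];b=rect(r);w=ray(p,b,.01);print("marker",w.round(3).tolist(),w.mean(0))
s=bot.read_camera("scene")
E
```

```text
blue (0, 1) hinge [0.693  0.1925] yaw deg 0.11 handle [0.498  0.1921] rms 0.66
blue (0,) hinge [0.6944 0.1931] yaw deg -0.4 handle [0.4994 0.1944] rms 0.8
blue (1,) hinge [0.6928 0.1915] yaw deg -0.14 handle [0.4978 0.192 ] rms 0.41
grey (0, 1) hinge [ 0.6855 -0.1909] yaw deg -1.96 handle [ 0.4907 -0.1842] rms 0.67
grey (0,) hinge [ 0.6876 -0.1894] yaw deg -1.48 handle [ 0.4927 -0.1844] rms 0.7
grey (1,) hinge [ 0.6845 -0.1907] yaw deg -1.79 handle [ 0.4896 -0.1846] rms 0.5
yellow (0, 1) hinge [ 0.6834 -0.0025] yaw deg -3.86 handle [0.4888 0.0107] rms 0.62
yellow (0,) hinge [ 0.6853 -0.0017] yaw deg -3.49 handle [0.4907 0.0102] rms 0.47
yellow (1,) hinge [ 0.6816 -0.0034] yaw deg -3.97 handle [0.4871 0.0101] rms 0.46
marker [[0.496, 0.458, 0.01], [0.578, 0.4, 0.01], [0.542, 0.35, 0.01], [0.461, 0.408, 0.01]] [0.51913628 0.40377887 0.01      ]
```

```bash
python3 -c "
from h import *
go([.498,.192,.18],0)"
```

```text
spin units 12.28 then shift [-8.87  5.42  1.03] yaw now 70.4 q6 -0.04
```

```bash
python3 -m creep '[[0,0,0,1,0.45],[0,0,0,1,0.45],[0,0,0,1,0.45],[0,0,0,1,0.45],[0,0,0,1,0.45],[0,0,0,1,0.45],[0,0,0,1,0.45],[0,0,0,1,0.45],[0,0,0,1,0.45],[0,0,0,1,0.45],[0,0,0,1,0.45],[0,0,0,1,0.45],[-0.9,0.5,0.1,0.28,0.45],[-0.9,0.5,0.1,0,0.45],[-0.9,0.5,0.1,0,0.45],[-0.9,0.5,0.1,0,0.45],[-0.9,0.5,0.1,0,0.45],[-0.9,0.5,0.1,0,0.45],[-0.9,0.5,0.1,0,0.45],[-0.9,0.5,0.1,0,0.45]]' 25; python3 -c "
from h import *
go([.498,.192,.18],0);go([.498,.192,.096],0)"
```

```text
time: 4.1
tool_pos: [0.4289, 0.275, 0.1915]
tcp_rot: [2.221, 2.221, 0.001]
wrist_force: [-0.1, 0.5, -0.2]
width: 0.449
grip_force: 0.0
spin units 0.00 then shift [-1.66  1.38  0.23] yaw now 0.0 q6 0.52
spin units 0.00 then shift [-1.66  1.38  1.91] yaw now 0.0 q6 0.52
```

```bash
python3 -m creep '[[-0.83,0.69,0.1,0,0.45],[-0.83,0.69,0.13,0,0.45],[0,0,0.6,0,0.45],[0,0,0.6,0,0.45],[0,0,0.48,0,0.45],[0,0,0,0,0.45]]'; python3 - <<'E'
from h import *
p=bot.read_camera("scene");save(p,"s1.png");print(proj(p,[.498,.192,.115]))
c=p["pixels"][100:280,230:470];cv2.imwrite("pics/s1c.png",cv2.cvtColor(cv2.resize(c,None,fx=3,fy=3),cv2.COLOR_RGB2BGR))
E
```

```text
time: 4.85
tool_pos: [0.4952, 0.1927, 0.0937]
tcp_rot: [-2.22, -2.22, 0.007]
wrist_force: [-0.8, 0.9, -0.0]
width: 0.445
grip_force: 0.0
[[334.12980351 173.32598735]]
```

View pics/s1c.png

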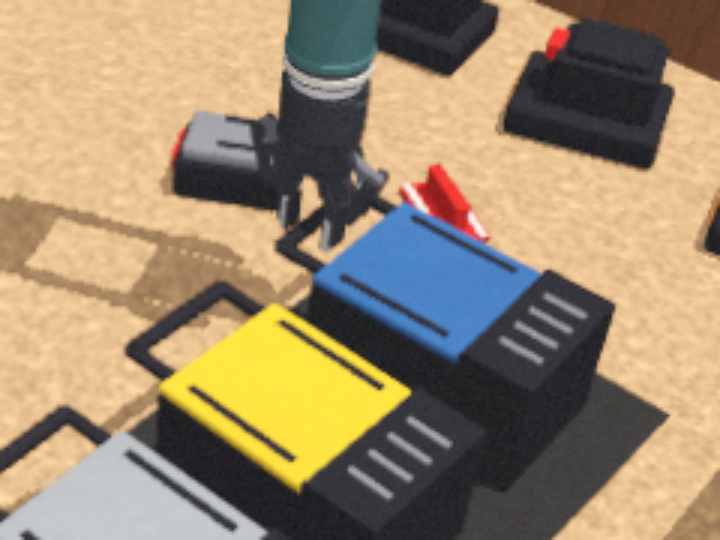

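The fingers straddle the blue bar (around crop 320,235), so I close on it.

```bash
python3 -m creep '[[0,0,0,0,0],[0,0,0,0,0],[0,0,0,0,0],[0,0,0,0,0]]' 30; python3 - <<'E'
from h import *
# arc increments from theta to theta (tool y = +x world): dy, dz units
for a in np.arange(0,1.35,.15): print(round(a+.15,2),[round(.195/.05*(np.cos(a)-np.cos(a+.15)),2),round(-.195/.05*(np.sin(a+.15)-np.sin(a)),2)])
E
```

```text
time: 5.4
tool_pos: [0.4995, 0.194, 0.0975]
tcp_rot: [2.22, 2.219, 0.007]
wrist_force: [5.4, -1.1, -0.5]
width: 0.176
grip_force: 30.8
0.15 [np.float64(0.04), np.float64(-0.58)]
0.3 [np.float64(0.13), np.float64(-0.57)]
0.45 [np.float64(0.21), np.float64(-0.54)]
0.6 [np.float64(0.29), np.float64(-0.51)]
0.75 [np.float64(0.37), np.float64(-0.46)]
0.9 [np.float64(0.43), np.float64(-0.4)]
1.05 [np.float64(0.48), np.float64(-0.33)]
1.2 [np.float64(0.53), np.float64(-0.25)]
1.35 [np.float64(0.56), np.float64(-0.17)]
1.5 [np.float64(0.58), np.float64(-0.08)]
```

```bash
python3 -m creep '[[0,0.03,-0.29,0,0],[0,0.03,-0.29,0,0],[0,0.06,-0.29,0,0],[0,0.07,-0.28,0,0],[0,0.1,-0.27,0,0],[0,0.11,-0.27,0,0],[0,0,0,0,0],[0,0,0,0,0]]'; python3 -m creep '[[0,0.14,-0.26,0,0],[0,0.15,-0.25,0,0],[0,0.18,-0.23,0,0],[0,0.19,-0.23,0,0],[0,0,0,0,0],[0,0,0,0,0]]';
```

```text
time: 6.4
tool_pos: [0.5169, 0.1937, 0.18]
tcp_rot: [-2.221, -2.221, -0.0]
wrist_force: [1.9, 1.8, -2.2]
width: 0.173
grip_force: 29.8
time: 7.15
tool_pos: [0.5472, 0.1933, 0.2293]
tcp_rot: [-2.218, -2.218, 0.009]
wrist_force: [-11.4, 2.0, 3.0]
width: 0.176
grip_force: 29.8
```

```bash
python3 -m creep '[[0,0.19,-0.23,0,0],[0,0.2,-0.22,0,0],[0,0,0,0,0],[0,0,0,0,0]]'
```

```text
time: 7.65
tool_pos: [0.5668, 0.1931, 0.2502]
tcp_rot: [-2.218, -2.218, 0.01]
wrist_force: [-8.9, 2.1, -3.8]
width: 0.168
grip_force: 30.2
```

Blue resists with about 9 N at 0.9 rad, rising steeply, so it binds. I lower it by hand along the same arc.

```bash
python3 -m creep '[[0,-0.2,0.22,0,0],[0,-0.19,0.23,0,0],[0,-0.19,0.23,0,0],[0,-0.18,0.23,0,0],[0,-0.15,0.25,0,0],[0,-0.14,0.26,0,0],[0,-0.11,0.27,0,0],[0,-0.1,0.27,0,0],[0,-0.07,0.28,0,0],[0,-0.06,0.29,0,0],[0,-0.03,0.29,0,0],[0,-0.03,0.27,0,0],[0,0,0.02,0,0],[0,0,0,0,0]]'
```

```text
time: 9.4
tool_pos: [0.4996, 0.1938, 0.0975]
tcp_rot: [2.22, 2.22, 0.006]
wrist_force: [1.7, 2.0, 8.3]
width: 0.175
grip_force: 34.2
```

```bash
python3 -m creep '[[0,0,0,0,0.45],[0,0,0,0,0.45],[0,0,0,0,0.45],[0,0,-0.7,0,0.45],[0,0,-0.8,0,0.45],[-0.9,-0.04,0,0,0.45],[-0.9,-0.04,0,0,0.45],[-0.9,-0.04,0,0,0.45],[-0.9,-0.04,0,0.67,0.45],[0,0,0,0,0.45]]'; python3 -c "
from h import *
go([.490,.0105,.0965],-3.8)"
```

```text
time: 10.65
tool_pos: [0.4884, 0.0109, 0.1703]
tcp_rot: [-2.299, -2.141, 0.002]
wrist_force: [0.0, 1.3, 0.1]
width: 0.448
grip_force: 0.0
spin units -0.05 then shift [-0.    0.03  1.48] yaw now -4.1 q6 0.04
```

```bash
python3 -m creep '[[0,0.03,0.6,0,0.45],[0,0,0.6,0,0.45],[0,0,0.28,0,0.45],[0,0,0,0,0],[0,0,0,0,0],[0,0,0,0,0],[0,0,0,0,0]]' 30
```

```text
time: 11.52
tool_pos: [0.49, 0.0138, 0.097]
tcp_rot: [-2.294, -2.145, 0.0]
wrist_force: [-4.1, 2.9, -1.0]
width: 0.17
grip_force: 29.5
```

```bash
python3 -m creep '[[0,0.03,-0.29,0,0],[0,0.03,-0.29,0,0],[0,0.06,-0.29,0,0],[0,0.07,-0.28,0,0],[0,0.1,-0.27,0,0],[0,0.11,-0.27,0,0],[0,0.14,-0.26,0,0],[0,0.15,-0.25,0,0],[0,0.18,-0.23,0,0],[0,0.19,-0.23,0,0],[0,0.19,-0.23,0,0],[0,0.2,-0.22,0,0],[0,0,0,0,0],[0,0,0,0,0]]'
```

```text
time: 13.28
tool_pos: [0.5636, 0.0088, 0.2559]
tcp_rot: [2.293, 2.145, 0.004]
wrist_force: [-5.9, 1.7, 7.4]
width: 0.167
grip_force: 30.4
```

```bash
python3 -m creep '[[0,0.19,-0.2,0,0],[0,0.22,-0.16,0,0],[0,0.24,-0.15,0,0],[0,0.25,-0.13,0,0],[0,0.25,-0.12,0,0],[0,0.26,-0.1,0,0],[0,0,0,0,0],[0,0,0,0,0]]'
```

```text
time: 14.28
tool_pos: [0.6337, 0.0039, 0.2947]
tcp_rot: [-2.294, -2.146, -0.0]
wrist_force: [3.1, 4.3, -5.9]
width: 0.168
grip_force: 30.4
```

```bash
python3 -m creep '[[0,0.1,0.05,0,0],[0,0.05,0.02,0,0],[0,0,0,0,0]]'; python3 -m creep '[[0,0,0,0,0.3],[0,0,0,0,0.45],[0,0,0,0,0.45],[0,0,-0.3,0,0.45],[0,0,-0.7,0,0.45],[0,0,-0.7,0,0.45],[0,0,0,0,0.45]]';python3 -c "
from h import *
go([.493,-.1843,.33],-1.9);go([.493,-.1843,.0965],-1.9)"
```

```text
time: 14.65
tool_pos: [0.642, 0.0033, 0.2963]
tcp_rot: [2.292, 2.143, 0.006]
wrist_force: [-1.2, 4.6, 8.0]
width: 0.17
grip_force: 32.1
time: 15.52
tool_pos: [0.6426, 0.0031, 0.3824]
tcp_rot: [2.29, 2.141, 0.009]
wrist_force: [0.3, -0.3, 0.5]
width: 0.45
grip_force: 0.0
spin units -0.34 then shift [-3.84 -2.88  1.02] yaw now -3.8 q6 0.03
spin units -0.34 then shift [-3.84 -2.92  5.69] yaw now -3.8 q6 0.03
```

```bash
python3 -m creep '[[0,0,0,-0.34,0.45],[-0.96,-0.72,0,0,0.45],[-0.96,-0.72,0,0,0.45],[-0.96,-0.72,0,0,0.45],[-0.96,-0.72,0.6,0,0.45],[0,0,0.9,0,0.45],[0,0,0.9,0,0.45],[0,0,0.9,0,0.45],[0,0,0.9,0,0.45],[0,0,0,0,0.45]]'; python3 -c "
from h import *
go([.493,-.1843,.0965],-1.9)"
```

```text
time: 16.77
tool_pos: [0.4885, -0.1788, 0.1632]
tcp_rot: [-2.249, -2.178, 0.008]
wrist_force: [-0.1, 0.3, 0.4]
width: 0.452
grip_force: 0.0
spin units 0.01 then shift [-0.11  0.11  1.33] yaw now -1.8 q6 -0.37
```

```bash
python3 -m creep '[[-0.1,0.08,0.5,0,0.45],[0,0,0.5,0,0.45],[0,0,0.33,0,0.45],[0,0,0,0,0],[0,0,0,0,0],[0,0,0,0,0],[0,0,0,0,0]]' 30
```

```text
time: 17.65
tool_pos: [0.4916, -0.1852, 0.1015]
tcp_rot: [-2.25, -2.179, 0.011]
wrist_force: [-13.2, -0.9, 2.6]
width: 0.174
grip_force: 30.7
```

```bash
python3 -m creep '[[0,0.03,-0.29,0,0],[0,0.03,-0.29,0,0],[0,0.06,-0.29,0,0],[0,0.07,-0.28,0,0],[0,0.1,-0.27,0,0],[0,0.11,-0.27,0,0],[0,0.14,-0.26,0,0],[0,0.15,-0.25,0,0],[0,0.18,-0.23,0,0],[0,0.19,-0.23,0,0],[0,0.19,-0.23,0,0],[0,0.2,-0.22,0,0],[0,0,0,0,0],[0,0,0,0,0]]'
```

```text
time: 19.4
tool_pos: [0.5681, -0.1881, 0.2623]
tcp_rot: [-2.257, -2.185, 0.002]
wrist_force: [-10.0, 2.4, 11.8]
width: 0.17
grip_force: 30.3
```

Yellow and grey both swing freely here. I continue opening grey.

```bash
python3 -m creep '[[0,0.17,-0.2,0,0],[0,0.21,-0.16,0,0],[0,0.24,-0.15,0,0],[0,0.25,-0.12,0,0],[0,0.25,-0.1,0,0],[0,0.26,-0.08,0,0],[0,0,0,0,0],[0,0,0,0,0]]'
```

```text
time: 20.4
tool_pos: [0.6388, -0.1906, 0.2985]
tcp_rot: [2.257, 2.184, 0.001]
wrist_force: [0.8, -0.8, 2.8]
width: 0.172
grip_force: 31.0
```

```bash
python3 -m creep '[[0,0.1,0,0,0],[0,0.02,0,0,0],[0,0,0,0,0]]'; python3 -m creep '[[0,0,0,0,0.3],[0,0,0,0,0.45],[0,0,0,0,0.45],[0,0,-0.3,0,0.45],[0,0,-0.7,0,0.45],[0,0,-0.7,0,0.6],[0,0,0,0,0.6]]'
python3 - <<'E'
from h import *
ps=[bot.read_camera("top"),bot.read_camera("scene")]
ms=[]
for p in ps:
    r=bot.regions_of("marker",p)[0];print(r["score"],r["bbox"]);ms.append(r["mask"])
save(ps[1],"s2.png")
def sil(v,p):
    X=[]
    for L,W,z0,z1 in((.1,.06,0,.01),(.075,.016,.01,.042)):
        X.append([[a*L/2,b*W/2,z] for a in(-1,1) for b in(-1,1) for z in(z0,z1)])
    m=np.zeros((420*8,560*8),np.uint8);c,s=np.cos(v[2]),np.sin(v[2])
    for x in X:
        x=np.array(x);w=np.c_[c*x[:,0]-s*x[:,1]+v[0],s*x[:,0]+c*x[:,1]+v[1],x[:,2]]
        cv2.fillConvexPoly(m,cv2.convexHull((proj(p,w)*8+4).astype(np.int32)),1)
    return cv2.resize(m.astype(np.float32),(560,420),interpolation=cv2.INTER_AREA)
from scipy.optimize import minimize
def cost(v): return sum(np.abs(sil([v[0],v[1],v[2]],p)-m).sum()/m.sum() for p,m in zip(ps,ms))
best=min((minimize(cost,[.519,.404,np.radians(a)],method="Nelder-Mead",options=dict(initial_simplex=[[.519,.404,np.radians(a)],[.529,.404,np.radians(a)],[.519,.414,np.radians(a)],[.519,.404,np.radians(a+8)]])) for a in(-35,-28)),key=lambda s:s.fun)
v=best.x;print(v[:2],np.degrees(v[2]),best.fun)
go([v[0],v[1],.1],np.degrees(v[2])+90)
E
```

```text
time: 20.78
tool_pos: [0.6439, -0.1908, 0.2997]
tcp_rot: [2.258, 2.184, -0.0]
wrist_force: [-2.8, -0.7, 6.7]
width: 0.173
grip_force: 31.4
time: 21.65
tool_pos: [0.6461, -0.1912, 0.3893]
tcp_rot: [2.252, 2.179, 0.007]
wrist_force: [-0.2, 0.1, 0.6]
width: 0.599
grip_force: 0.0
0.69 [132.8, 185.4, 161.4, 225.2]
0.74 [360.6, 157.2, 393.2, 181.3]
[0.51994312 0.40645402] -33.2762212341184 0.6608249581495002
spin units -10.23 then shift [8.61 8.62 5.65] yaw now -1.9 q6 -0.29
```

View pics/s2.png

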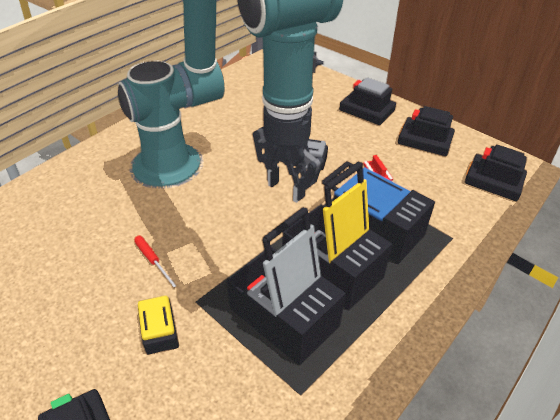

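Both free lids stand open: grey at about (295,265) and yellow at (347,220). Now I go to the marker.

```bash
python3 -m creep '[[0,0,0,-1,0.7],[0,0,0,-1,0.7],[0,0,0,-1,0.7],[0,0,0,-1,0.7],[0,0,0,-1,0.7],[0,0,0,-1,0.7],[0,0,0,-1,0.7],[0,0,0,-1,0.7],[0,0,0,-1,0.7],[0,0,0,-1,0.7],[0.78,0.78,0,-0.23,0.7],[0.78,0.78,0,0,0.7],[0.78,0.78,0,0,0.7],[0.78,0.78,0,0,0.7],[0.78,0.78,0,0,0.7],[0.78,0.78,0,0,0.7],[0.78,0.78,0,0,0.7],[0.78,0.78,0,0,0.7],[0.78,0.78,0,0,0.7],[0.78,0.78,0,0,0.7]]'; python3 - <<'E'
from h import *
p=bot.read_camera("top")
go([.52,.405,.1],56)
go([.52,.405,.020],56)
E
```

```text
time: 24.35
tool_pos: [0.5324, 0.351, 0.3815]
tcp_rot: [-0.899, -3.008, 0.003]
wrist_force: [0.8, -0.4, 0.8]
width: 0.7
grip_force: 0.0
spin units 0.17 then shift [0.66 0.67 5.62] yaw now 57.0 q6 -0.44
spin units 0.17 then shift [0.65 0.67 7.22] yaw now 57.0 q6 -0.44
```

```bash
python3 -m creep '[[0.65,0.67,0.5,0.17,0.7],[0,0,1,0,0.7],[0,0,1,0,0.7],[0,0,1,0,0.7],[0,0,1,0,0.7],[0,0,1,0,0.7],[0,0,0.2,0,0.7],[0,0,0,0,0.7]]'; python3 - <<'E'
from h import *
ps=[bot.read_camera(c) for c in("scene","top")]
a=cv2.resize(ps[0]["pixels"][110:220,310:430],(480,440),interpolation=2);b=cv2.resize(ps[1]["pixels"][165:255,100:165],(318,440),interpolation=2)
cv2.imwrite("pics/m.png",cv2.cvtColor(np.hstack([a,b]),cv2.COLOR_RGB2BGR))
go([.52,.405,.020],56.5)
E
```

```text
time: 25.4
tool_pos: [0.5243, 0.395, 0.0977]
tcp_rot: [-0.925, -3.001, 0.003]
wrist_force: [-0.2, -0.0, 0.8]
width: 0.699
grip_force: 0.0
spin units -0.13 then shift [0.2  0.07 1.62] yaw now 55.7 q6 -0.37
```

View pics/m.png

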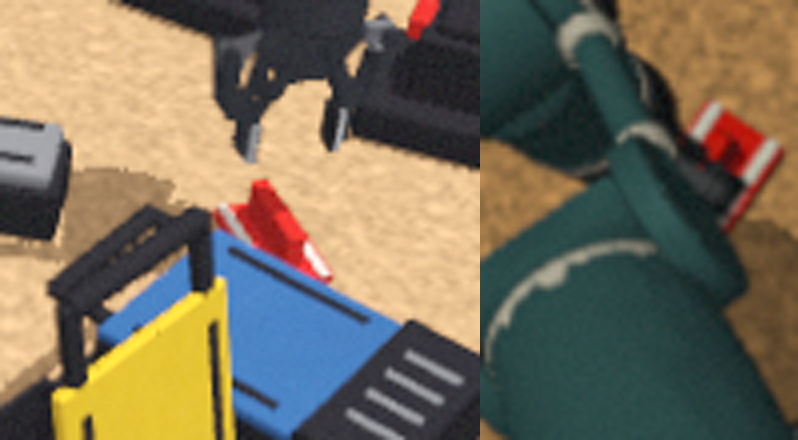

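The open fingers are above the marker's ridge (crop 285,220), aligned across it. I descend and grip.

```bash
python3 -m creep '[[0.2,0.07,0.5,-0.13,0.7],[0,0,0.5,0,0.7],[0,0,0.5,0,0.7],[0,0,0.03,0,0.7],[0,0,0,0,0],[0,0,0,0,0],[0,0,0,0,0],[0,0,0,0,0],[0,0,0,0,0]]' 40
```

```text
time: 26.62
tool_pos: [0.5199, 0.405, 0.024]
tcp_rot: [0.905, 3.006, 0.005]
wrist_force: [-0.8, -0.1, 6.7]
width: 0.176
grip_force: 40.1
```

```bash
python3 -m creep '[[0,0,-0.5,0,0],[0,0,-0.9,0,0],[0,0,-1,-1,0],[0,0,-1,-1,0],[0,0,-1,-1,0],[0,0,0,-1,0],[0,0,0,-1,0],[0,0,0,-0.85,0],[0,0,0,0,0]]'; python3 - <<'E'
from h import *
ps=[bot.read_camera(c) for c in("scene","top")]
for p in ps: print([ (round(r["score"],2),r["bbox"]) for r in bot.regions_of("marker",p)])
s=bot.read_state();M=R.from_rotvec(s["tcp_rot"]).as_matrix()
p=ps[0];img=p["pixels"].copy()
pl=s["tool_pos"]+(np.array([[a*.05,b*.03,.024] for a,b in((-1,-1),(-1,1),(1,1),(1,-1))])@M.T)
q=proj(p,pl);print(q.round(1).tolist())
c=q.mean(0).astype(int);x0,y0=max(c[0]-60,0),max(c[1]-60,0)
cr=cv2.resize(img[y0:y0+110,x0:x0+130],None,fx=5,fy=5,interpolation=2)
cv2.polylines(cr,[((q-[x0,y0])*5+2).astype(np.int32)],True,(0,255,0),1)
cv2.imwrite("pics/g.png",cv2.cvtColor(cr,cv2.COLOR_RGB2BGR))
go([.619,.192,.25],90)
E
```

```text
time: 27.75
tool_pos: [0.5181, 0.4037, 0.2415]
tcp_rot: [-0.001, -3.141, 0.001]
wrist_force: [0.3, -0.5, -0.6]
width: 0.178
grip_force: 39.2
[(0.72, [366.7, 93.7, 405.9, 121.8]), (0.42, [138.9, 296.6, 177.4, 353.9]), (0.19, [262.6, 207.0, 319.9, 316.6])]
[(0.7, [124.5, 175.2, 135.1, 212.4])]
[[397.5, 123.7], [408.4, 114.9], [378.3, 101.8], [366.9, 110.0]]
spin units -0.01 then shift [-2.01 -4.24 -0.17] yaw now 90.0 q6 -0.95
```

View pics/g.png

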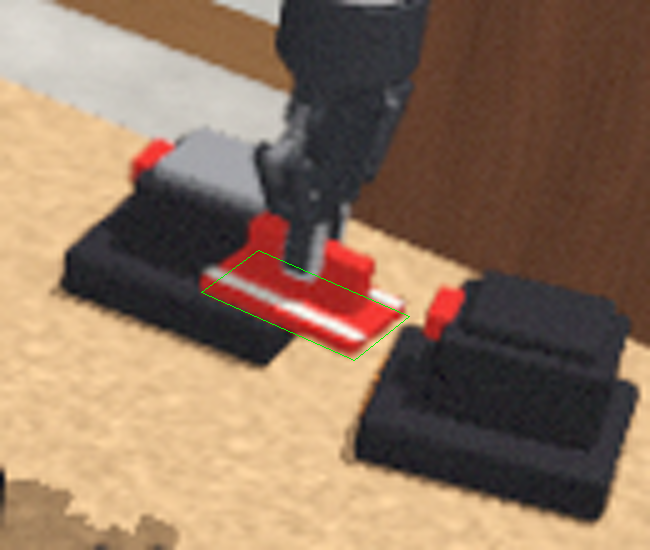

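The outline matches: the marker is centred and level in the grip. I carry it over the blue lid.

```bash
python3 -m creep '[[-0.2,-0.44,0,0,0],[-0.4,-0.85,0,0,0],[-0.4,-0.85,0,0,0],[-0.4,-0.85,0,0,0],[-0.4,-0.85,0,0,0],[-0.2,-0.4,0,0,0],[0,0,0,0,0],[0,0,0.5,0,0],[0,0,0.5,0,0],[0,0,0.4,0,0],[0,0,0,0,0],[0,0,0,0,0]]'; python3 -c "
from h import *
go([.619,.192,.145],90)"
```

```text
time: 29.45
tool_pos: [0.6189, 0.1926, 0.1727]
tcp_rot: [-0.001, 3.14, 0.001]
wrist_force: [-0.4, -0.2, -1.4]
width: 0.18
grip_force: 39.2
spin units 0.01 then shift [-0.   -0.01  0.55] yaw now 90.0 q6 -1.31
```

```bash
python3 -m creep '[[0,0,0.2,0,0],[0,0,0.15,0,0],[0,0,0.1,0,0],[0,0,0.06,0,0],[0,0,0,0,0]]';python3 -m creep '[[0,0,0.04,0,0],[0,0,0.02,0,0],[0,0,0,0,0]]'
```

```text
time: 30.08
tool_pos: [0.6183, 0.1919, 0.1459]
tcp_rot: [0.0, -3.141, 0.0]
wrist_force: [0.1, 0.5, 0.7]
width: 0.179
grip_force: 39.2
time: 30.45
tool_pos: [0.6187, 0.192, 0.144]
tcp_rot: [-0.0, 3.141, 0.0]
wrist_force: [-1.3, -0.4, 2.6]
width: 0.179
grip_force: 39.6
```

```bash
python3 -m creep '[[0,0,0,0,0.3],[0,0,0,0,0.5],[0,0,0,0,0.6],[0,0,0,0,0.6],[0,0,-0.2,0,0.6],[0,0,-0.5,0,0.6],[0,0,-1,0,0.6],[0,0,-1,0,0.6],[0,0,-1,0,0.6],[0,0.9,0,0,0.6],[0,0.9,0,0,0.6],[0,0.9,0,0,0.6],[0,0.9,0,0,0.6],[0,0.9,0,0,0.6],[0,0.9,0,0,0.6],[0,0,0,0,0.6]]'; python3 - <<'E'
from h import *
p=bot.read_camera("scene");t=bot.read_camera("top")
q=proj(p,[[.618+a*.05,.192+b*.03,.12] for a,b in((-1,-1),(-1,1),(1,1),(1,-1))])
img=np.hstack([cv2.resize(p["pixels"][130:340,200:450],None,fx=1.9,fy=1.9,interpolation=2)])
cv2.polylines(img,[((q-[200,130])*1.9+1).astype(np.int32)],True,(0,255,0),1)
b=cv2.resize(t["pixels"][120:300,110:270],(355,399),interpolation=2);img=np.hstack([img[:399],b])[:, :800]
cv2.imwrite("pics/f.png",cv2.cvtColor(img,cv2.COLOR_RGB2BGR));print(img.shape)
E
```

```text
time: 32.45
tool_pos: [0.6174, 0.4654, 0.3279]
tcp_rot: [0.006, -3.141, -0.001]
wrist_force: [0.4, -0.8, -0.2]
width: 0.604
grip_force: 0.0
(399, 800, 3)
```

View pics/f.png

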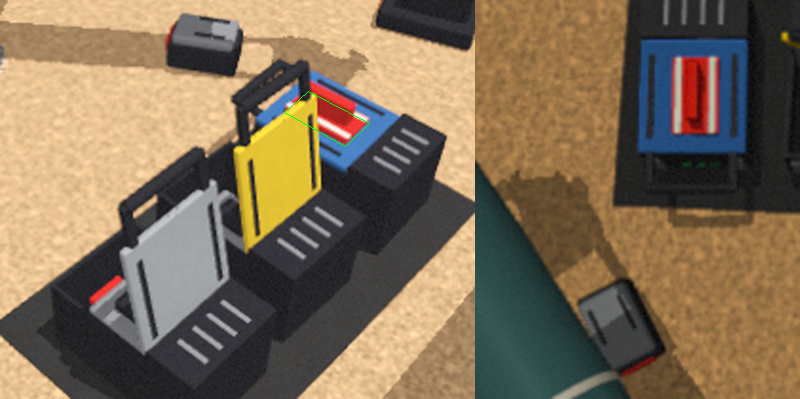

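The marker lies flat and central on the shut blue lid, yellow and grey stand open, and the robot touches nothing.

```bash
python3 -c "
from workcell import bot
print(bot.finish_job())"
```

```text
the job is handed in; nothing more can be done
None
```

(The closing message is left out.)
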